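# Hang washed eye links in the bench drying cabinet

### The job

The washed eye links on the table have to go into the drying cabinet: shut off the air with the quarter-turn handle, then open the hood - reach under its raised front edge, push the hidden safety catch to the left and keep it there while you lift - and swing it up well past half-way. Hang every link by its eye on a peg of its own, pushed right back against the board, then press the hood fully down until the catch has snapped home and turn the air fully on again. Never raise the hood while the air is on, and leave the other things on the table where they are.

Things in the scene. Friction and masses are not known exactly. Their poses are not given: they have to be found in the camera images.
- hood (a joint): angle of the cabinet's hood, rad: 0 = down, 1.5 = fully up. Metal hood 318 mm wide, hinged at the back: nearly level top with a clear window (151 mm above the table when down), front panel sloping down at 45 degrees to the front edge, side cheeks. Hinge friction holds it wherever it is left (about 6 N at the front edge lifts it, 2 N lowers it). When down, the catch stops it after 3 mm of lift
- hood_hinge (a point): middle of the hinge line, 140 mm above the table. Axes turn with the hood; hood down: x to the cabinet's back, y to its left, z up. The hinge line runs along y and the hood opens by turning about +y. The cabinet is fixed, turned by up to 0.12 rad; grey base 312 mm wide, from 171 mm in front of the hinge to 25 mm behind it
- hood_edge (a point): middle of the hood's front edge, at the centre of its rolled hem (8 mm thick): 195 mm in front of and 66 mm below the hinge when the hood is down, so 74 mm above the table, with an open air gap under it; the base's front rim, 24 mm further in, is 24 mm high. Moves with the hood
- hood_front (a point): middle of the outer face of the sloping front panel (105 mm from edge to top bend), where the hood can be pressed down; moves with the hood. When the hood is at 1.2 rad the panel's outside faces nearly straight up
- catch (a joint): position of the hood's safety catch, m: 0 = home, 0.012 = fully aside. It slides to the cabinet's left (+y) against a spring (2.6 N at home, 5.3 N fully aside). The hood rises only while the catch is at least 8 mm aside; once the edge is 20 mm up (0.1 rad) it may be let go. When the hood is pushed fully down it rides over the striker (some 10 N on the hood) and snaps home
- catch_tab (a point): on the catch's finger tab, a steel tab hanging 9 mm behind the hem's centre, 16 mm wide, 6 mm thick, lower end 30 mm above the table (hood down). The point: middle of its right-hand (-y) face, 40 mm above the table; push here to the left. A wire striker stands 37 mm left of the tab's middle; the gap to the right is free. Moves with hood and catch
- air_valve (a joint): angle of the ball valve's quarter-turn handle, rad: 0 = shut (across the pipe, pointing to the cabinet's left), 1.57 = open (along the pipe, pointing to the front). Stops at both ends, stays where it is left (4 N at the sleeve turns it). Pipe (top 70 mm up) and valve body (78 mm) lie under it; the hood's side is 66 mm right of its axis; free space on the left
- valve_axis (a point): point on the handle's vertical turning axis, at the handle's height (106 mm above the table)
- valve_grip (a point): middle of the handle's black sleeve, 62 mm from the axis: sleeve 62 mm long, 20 mm wide, 10 mm thick, its middle 106 mm above the table
- peg_board: flat fixed board inside the cabinet, rising to the back at 40 degrees: 137 mm up the slope, 298 mm wide. Origin: middle of its lower front edge, on its face; x axis up the slope, y to the cabinet's left, z straight out of the face (up and to the front). Side walls stand 20 mm above its face at both ends
- seat_1 (a point): peg 1 of 4, counted from the right (70 mm apart): point on the peg's axis 7 mm above the board's face, where the middle of a hung link's eye comes to within 7 mm. Axes as peg_board. The peg is a steel pin 12 mm thick that stands 36 mm straight out of the board, 108 mm up the slope
- seat_2 (a point): peg 2 of 4, counted from the right (70 mm apart): point on the peg's axis 7 mm above the board's face, where the middle of a hung link's eye comes to within 7 mm. Axes as peg_board. The peg is a steel pin 12 mm thick that stands 36 mm straight out of the board, 108 mm up the slope
- seat_3 (a point): peg 3 of 4, counted from the right (70 mm apart): point on the peg's axis 7 mm above the board's face, where the middle of a hung link's eye comes to within 7 mm. Axes as peg_board. The peg is a steel pin 12 mm thick that stands 36 mm straight out of the board, 108 mm up the slope
- seat_4 (a point): peg 4 of 4, counted from the right (70 mm apart): point on the peg's axis 7 mm above the board's face, where the middle of a hung link's eye comes to within 7 mm. Axes as peg_board. The peg is a steel pin 12 mm thick that stands 36 mm straight out of the board, 108 mm up the slope
- link_1: aluminium eye link 1, 115 mm long, 0.12 kg, same both faces: an eye 44 mm across and 14 mm thick with a 26 mm hole, a shank 20 mm wide and 12 mm thick, a boss 26 mm across at the other end. Origin: centre of the hole, half-way through the thickness; x axis along the shank (its middle at 45 mm, boss centre at 80 mm), z through the thickness. May be absent
- link_2: aluminium eye link 2, 115 mm long, 0.12 kg, same both faces: an eye 44 mm across and 14 mm thick with a 26 mm hole, a shank 20 mm wide and 12 mm thick, a boss 26 mm across at the other end. Origin: centre of the hole, half-way through the thickness; x axis along the shank (its middle at 45 mm, boss centre at 80 mm), z through the thickness. May be absent
- link_3: aluminium eye link 3, 115 mm long, 0.12 kg, same both faces: an eye 44 mm across and 14 mm thick with a 26 mm hole, a shank 20 mm wide and 12 mm thick, a boss 26 mm across at the other end. Origin: centre of the hole, half-way through the thickness; x axis along the shank (its middle at 45 mm, boss centre at 80 mm), z through the thickness. May be absent
- link_4: aluminium eye link 4, 115 mm long, 0.12 kg, same both faces: an eye 44 mm across and 14 mm thick with a 26 mm hole, a shank 20 mm wide and 12 mm thick, a boss 26 mm across at the other end. Origin: centre of the hole, half-way through the thickness; x axis along the shank (its middle at 45 mm, boss centre at 80 mm), z through the thickness. May be absent
- micrometer: bystander, leave alone: outside micrometer, 134 mm long, to the right of the cabinet's front
- caliper: bystander, leave alone: steel caliper, 230 mm long, right of the cabinet
- stapler: bystander, leave alone: stapler, 130 mm long, at the front right
- mouse: bystander, leave alone: black computer mouse, back left
- marker: bystander, leave alone: red and white marker pen, 135 mm long, near the table's front edge
- ball_pen: bystander, leave alone: white ball pen, 145 mm long, in front of the cabinet's right end
Not all that is in view belongs to the job. What is shaped like the link_4 but blue is not meant. Leave any brown look-alike of the link_1 alone.

How it is judged:
On the way, in this order (a step that is already met when the one before it is completed fails the run):
1. the air is shut off (value of joint air_valve below 0.12 rad), for 0.2 s.
2. the hood has been swung up past half-way, at least 0.8 rad (value of joint hood above 0.8 rad), for 0.2 s.
3. every link hangs by its eye on a peg of its own, back against the board, with the hood still up ((distance between link_1 and seat_1 below 0.013 m or distance between link_1 and seat_2 below 0.013 m or distance between link_1 and seat_3 below 0.013 m or distance between link_1 and seat_4 below 0.013 m) and (distance between link_2 and seat_1 below 0.013 m or distance between link_2 and seat_2 below 0.013 m or distance between link_2 and seat_3 below 0.013 m or distance between link_2 and seat_4 below 0.013 m) and (distance between link_3 and seat_1 below 0.013 m or distance between link_3 and seat_2 below 0.013 m or distance between link_3 and seat_3 below 0.013 m or distance between link_3 and seat_4 below 0.013 m) and (distance between link_4 and seat_1 below 0.013 m or distance between link_4 and seat_2 below 0.013 m or distance between link_4 and seat_3 below 0.013 m or distance between link_4 and seat_4 below 0.013 m) and value of joint hood above 0.6 rad), for 0.3 s.
4. the hood is fully down and the catch home (value of joint hood below 0.02 rad and value of joint catch below 0.003 m), for 0.2 s.
5. the air is fully on again (value of joint air_valve above 1.4 rad), for 0.2 s.
At the end, for the whole second after the job is handed in: Every link that is there hangs by its eye on a peg of its own, back against the board (eye centre within 13 mm of the seat point), at rest; the hood is fully down (below 0.02 rad) with the catch home (below 3 mm); the air valve is fully open (above 1.4 rad) (all of step 4 and (distance between link_1 and seat_1 below 0.013 m or distance between link_1 and seat_2 below 0.013 m or distance between link_1 and seat_3 below 0.013 m or distance between link_1 and seat_4 below 0.013 m) and (distance between link_2 and seat_1 below 0.013 m or distance between link_2 and seat_2 below 0.013 m or distance between link_2 and seat_3 below 0.013 m or distance between link_2 and seat_4 below 0.013 m) and (distance between link_3 and seat_1 below 0.013 m or distance between link_3 and seat_2 below 0.013 m or distance between link_3 and seat_3 below 0.013 m or distance between link_3 and seat_4 below 0.013 m) and (distance between link_4 and seat_1 below 0.013 m or distance between link_4 and seat_2 below 0.013 m or distance between link_4 and seat_3 below 0.013 m or distance between link_4 and seat_4 below 0.013 m) and value of joint air_valve above 1.4 rad and linear speed of each of link_1, link_2, link_3, link_4 below 0.05 m/s); the robot touches nothing.
It fails at once if the hood is raised (over 0.1 rad) while the air is on (valve over 0.2 rad) (value of joint hood above 0.1 rad and value of joint air_valve above 0.2 rad).
It fails at once if a bystander is moved by more than 40 mm (distance of any of micrometer, caliper, stapler, mouse, marker, ball_pen from where it was at the start of the episode above 0.04 m).
Of link_1, link_2, link_3, link_4 only 2 to 3 are there at a start; the rules pass over those that are not, and their reading is None.
At some moment in a run one of link_1, link_2, link_3, link_4 may be knocked a few centimetres aside while the robot is not near it.
Once in a run the grip may slacken for a moment while it holds something.
It also fails if it takes over 210 s, if anything falls off the work surface, if the arm or the gripper's body presses on something with over 40 N, if the wrist force passes 120 N, or if a joint passes its speed limit or range.

### The arm

A 6-joint arm with a two-finger parallel gripper is mounted at the origin on a cart in front of the work surface, level with it; the furniture and walls round the work are solid. World frame = base frame: x ahead of the robot, y to its left, z up, the work surface at z = 0. Lengths are in m, angles in rad, forces in N, time in s.
With the tool pointing down it reaches from about 0.35 to 1 m from the base axis. Payload 7.1 kg.
Tool frame: the origin (TCP) lies between the finger pads; the fingertips stand 22 mm ahead of it and the grasp point (between the pads) lies 3 mm ahead of it; z points along the fingers, y is the line along which they close (so a half turn about z gives the same grasp; the last joint's range is limited). The gripper opens to 85 mm and grips with 20 to 120 N. Pads are 22 mm wide; open, the fingers measure 114 mm over their backs; the gripper's body (76 mm by 85 mm) begins 54 mm behind the grasp point. The pads swing forward as they close: fully open they stand 13 mm farther back than shut.
Start: joints at [1.091, 0.423, 1.63, -0, 1.089, -0.019], TCP at [0.278, 0.56, 0.253] pointing down, gripper open.
Joint ranges: [-3, 3], [-0.9, 2.11], [0.09, 2.58], [-1.31, 4.45], [0.11, 2.69], [-2.54, 2.54]. Speed limits (rad/s): [2.39, 2.39, 3.01, 3.14, 3.14, 3.14].

### API

Orientations are given as a rotation vector (axis times angle).
In Python, from rig import manip gives the robot as it stands. The module is installed in compiled form; this text tells all that it offers. Calls block until the motion is done:
- manip.move_to(position, orientation): joint-space move of the TCP to a pose.
- manip.servo_line(position, orientation=None, rate=0.15): straight line of the TCP; orientation=None keeps the orientation; rate is the mean speed in m/s.
- manip.set_joints(angles): joint-space move.
- manip.command_gripper(opening, f_grip=None): finger opening in m; f_grip is the grip in N (None keeps the last); returns when the fingers have stopped.
- manip.hold(seconds).
- manip.solve_ik(position, orientation): joint angles nearest the present ones, or None.
- manip.camera(name): name is "scene" or "top" or "wrist"; returns a dict with "image" (384x512x3 uint8, red, green, blue), "fx", "fy", "cx", "cy" (pixels), "cam_to_world" (4x4, takes a point from camera to world coordinates); the wrist camera has in their place "mount" (4x4, takes a point from camera to tool coordinates, whose origin is the TCP and whose axes are the flange's). Camera axes: x right, y down, z forward; pixel columns grow to the right and rows downward; lengths in m; the calibration is good to about 2 mm. A picture is of the moment at which its call begins: read the wrist's pose just before it. There is no depth.
A pose or a line that the arm cannot do raises manip.IKError and nothing moves.
- manip.sign_off(): hands the job in; it is judged then, once.
Readings, each from a call of its own:
- manip.get_time(): time.
- manip.get_joint_positions(): joint angles.
- manip.get_joint_vel(): joint speeds.
- manip.get_tau(): joint torques, N m.
- manip.get_position(): TCP position.
- manip.get_ee_rot(): TCP orientation.
- manip.get_contact_force(): force on the tool from outside, world axes, zero at the start.
- manip.get_torque(): the same for the moment, N m.
- manip.get_width(): finger opening in m.
- manip.get_grip_force(): force on a finger pad.
Only numpy, scipy, OpenCV 4.12 (cv2) and the standard library are available. Lean on these libraries where they do the work, as an engineer would, in place of code of your own. Each camera call takes 0.05 s, during which the arm holds its last target. There are 200 camera calls.

## Working session

There is one attempt and no reset: what is moved stays moved. The work goes in short steps, each a Python script; the robot and the scene stay as the last script left them, time stands still between calls to the robot, and variables do not carry over. Pictures are saved under pics/ and viewed, at most 14 in all, crops included, and the job is handed in when it is done.

```bash
mkdir -p pics; ls
python3 - <<'E'
from rig import manip as m
import cv2,numpy as np
for n in("scene","top"):
    c=m.camera(n); cv2.imwrite(f"pics/{n}0.png",cv2.resize(c["image"][:,:,::-1],(800,600),interpolation=cv2.INTER_CUBIC))
    np.savez(f"{n}0.npz",**c); print(n,c["fx"],c["cx"],c["cy"],np.round(c["cam_to_world"],3).tolist())
c=m.camera("wrist");print(np.round(c["mount"],3).tolist(),c["fx"])
print(m.get_time(),m.get_ee_rot(),m.get_width())
E
```

```text
pics
scene 430.38503442010534 257.2563044713441 185.3544428976657 [[0.86, -0.202, 0.469, -0.166], [-0.511, -0.379, 0.772, -1.283], [0.022, -0.903, -0.429, 0.801], [0.0, 0.0, 0.0, 1.0]]
top 373.6412780426212 255.20373114236128 190.6466143252108 [[0.003, -0.98, 0.2, 0.361], [-1.0, -0.003, -0.001, -0.071], [0.001, -0.2, -0.98, 1.253], [0.0, 0.0, 0.0, 1.0]]
[[-0.0, -0.961, -0.278, 0.071], [1.0, 0.0, -0.001, -0.0], [0.001, -0.278, 0.961, -0.121], [0.0, 0.0, 0.0, 1.0]] 284.71939181143074
0.15 [-7.17303996e-01 -3.05832967e+00  1.81838201e-03] 0.0849901488466756
```

View pics/top0.png

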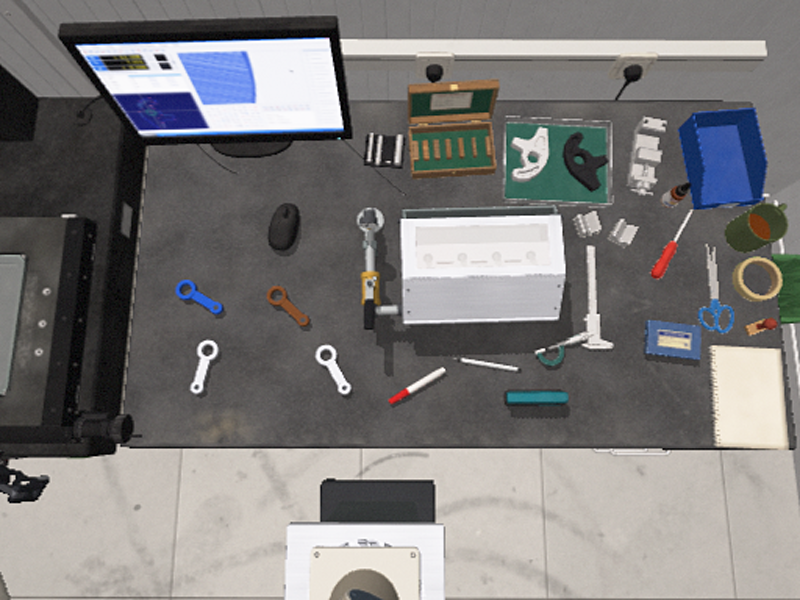

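View pics/scene0.png

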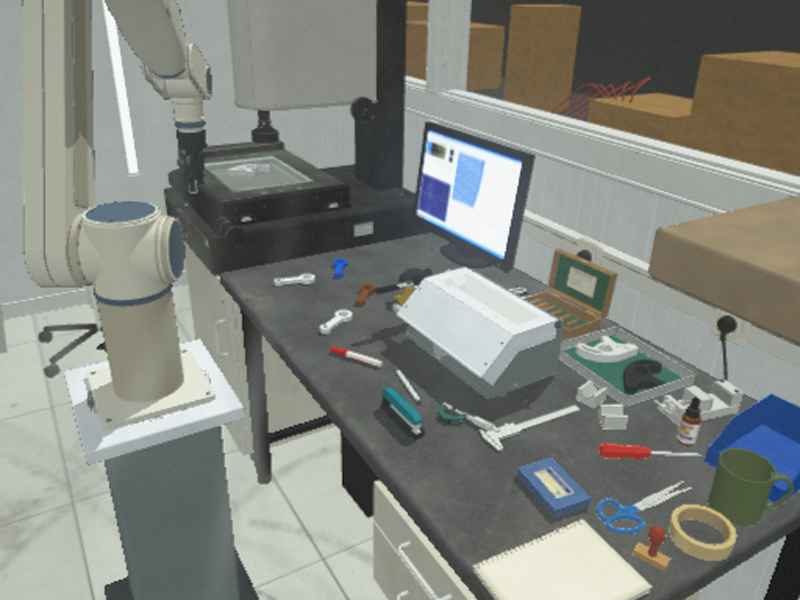

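Top view: white links at about (204,366) and (334,368). The cabinet spans (402–565, 210–325). The valve axis is near (370,283), with its handle pointing to the front, so the air is on. Next I'll write helpers, get rough positions and take closer wrist views.

```bash
cat > h.py <<'E'
from rig import manip as m
import numpy as np, cv2
from scipy.spatial.transform import Rotation as R
def ray(c,uv,T):
    d=T[:3,:3]@np.array([(uv[0]-c["cx"])/c["fx"],(uv[1]-c["cy"])/c["fy"],1.]); return T[:3,3],d
def onz(c,uv,z,T=None):
    o,d=ray(c,uv,c["cam_to_world"] if T is None else T); return o+d*(z-o[2])/d[2]
def proj(c,p,T):
    q=T[:3,:3].T@(np.asarray(p)-T[:3,3]); return np.array([c["cx"]+c["fx"]*q[0]/q[2],c["cy"]+c["fy"]*q[1]/q[2]])
def wrist(name=None,scale=None):
    T=np.eye(4);T[:3,:3]=R.from_rotvec(m.get_ee_rot()).as_matrix();T[:3,3]=m.get_position()
    c=dict(m.camera("wrist")); c["T"]=T@c["mount"]
    if name: cv2.imwrite(f"pics/{name}.png",c["image"][:,:,::-1]); np.savez(f"{name}.npz",**c)
    return c
def ori(zdir,ydir):
    z=np.array(zdir,float);z/=np.linalg.norm(z);y=np.array(ydir,float);y-=z*(y@z);y/=np.linalg.norm(y)
    return R.from_matrix(np.c_[np.cross(y,z),y,z]).as_rotvec()
def down(yaw): # y tool axis at angle yaw
    return ori([0,0,-1],[np.cos(yaw),np.sin(yaw),0])
def reach(p,o):
    try: return m.solve_ik(p,o)
    except m.IKError: return None
def lines():
    f=m.get_contact_force(); return np.round(f,1)
def links(c,T,z=0.014,lo=170):
    """white link silhouettes: returns (eye centre, shank angle, area) from holes"""
    im=c["image"].astype(int); w=((im.min(2)>lo)&(im.max(2)-im.min(2)<30)).astype(np.uint8)*255
    cs,hi=cv2.findContours(w,cv2.RETR_CCOMP,cv2.CHAIN_APPROX_NONE); out=[]
    for i,k in enumerate(cs):
        if hi[0][i][3]>=0 or hi[0][i][2]<0: continue
        j=hi[0][i][2]; best=j
        while j>=0:
            if cv2.contourArea(cs[j])>cv2.contourArea(cs[best]): best=j
            j=hi[0][j][0]
        P=np.array([onz(c,q[0],z,T)[:2] for q in k]); H=np.array([onz(c,q[0],z,T)[:2] for q in cs[best]])
        L=cv2.minAreaRect((P*1000).astype(np.float32))
        hc=H.mean(0); s=sorted(L[1]); 
        d=np.array(L[0])/1000-hc; out.append((hc,np.arctan2(d[1],d[0]),s,cv2.contourArea((H*1000).astype(np.float32))))
    return out
E
python3 - <<'E'
from h import *
c=dict(np.load("top0.npz"));T=c["cam_to_world"]
for l in links(c,T): 
    if 80<l[2][1]<150: print("link",l)
f=lambda u,v,z:np.round(onz(c,(u*.64,v*.64),z,T),3)
print("valve ax",f(370,283,.106),"sleeve",f(370,316,.106),"hood corners front",f(402,323,.074),f(564,318,.074),"top back",f(402,216,.15),f(563,214,.15))
im=c["image"][100:240,210:380,::-1];cv2.imwrite("pics/crop1.png",cv2.resize(im,(800,659))[:600])
s=dict(np.load("scene0.npz"))["image"][60:300,90:250,::-1]
for p in[(.5,.0,.45),(.5,.2,.45)]:
  print([reach(p,down(y)) is not None for y in(0,np.pi/2,-np.pi/2,np.pi)])
E
```

```text
link (array([0.49174162, 0.08419042]), np.float64(-2.5179940536641237), [41.62793731689453, 113.30029296875], 622.7421951909782)
link (array([0.50153801, 0.3362215 ]), np.float64(3.0094793659774957), [41.31931686401367, 111.44947052001953], 642.0064501990564)
link (array([ 0.94459126, -0.37585582]), np.float64(0.5489544512739271), [78.91735076904297, 121.753173828125], 763.2862856164575)
valve ax [ 0.626 -0.013  0.106] sleeve [ 0.558 -0.014  0.106] hood corners front [ 0.55  -0.078  0.074] [ 0.561 -0.41   0.074] top back [ 0.752 -0.077  0.15 ] [ 0.758 -0.397  0.15 ]
[True, True, True, False]
[True, True, True, False]
```

View pics/crop1.png

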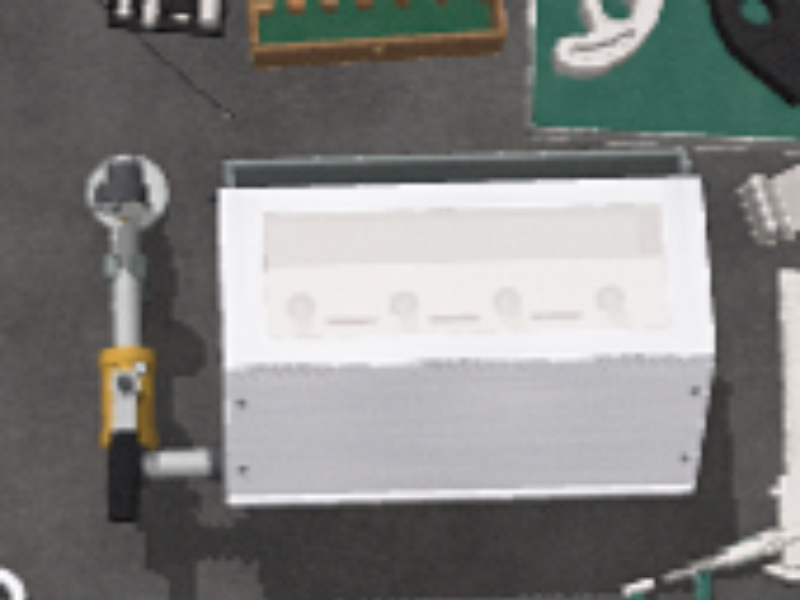

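Crop: the valve axis is at crop pixel (125,383) and its sleeve at (124,475). The front hem runs from (228,505) to (695,492), and the four pegs show through the window at (300,307) to (612,297). Next is a closer look at the valve with the wrist camera, plus IK checks.

Run:
```python
from h import *
c=dict(np.load("top0.npz"));T=c["cam_to_world"]
k=800/170
f=lambda u,v,z:onz(c,(u/k+210,v/k+100),z,T)
a,b=f(228,503,.074),f(695,490,.074); print(a,b,np.linalg.norm(a-b)); d=(a-b)/np.linalg.norm(a-b);yaw=np.arctan2(-d[0],d[1]);print("yaw",yaw)
ax,sl=f(125,383,.106),f(124,475,.106);print("valve",ax,sl,np.linalg.norm(ax-sl))
X=np.array([np.cos(yaw),np.sin(yaw),0]);Y=np.array([-X[1],X[0],0]);Z=np.array([0,0,1.])
e=(a+b)/2;hinge=e+.195*X+.066*Z;print("edge",e,"hinge",hinge)
for n,u,v in[("pen",457,357),("pen",520,370),("mk",388,402),("mk",446,370),("stap",505,397)]:print(n,onz(c,(u*.64,v*.64),.01,T)[:2])
for s in(1,-1):
  for p in(-.3,-.6,-.87,-1.2,-1.57,-1.8):
    o=ori(np.cos(p)*X+np.sin(p)*Z,s*Y)
    print(s,p,[reach(q,o) is not None for q in (e-.03*Z-.02*X,e-.1*X+.05*Z,hinge-.1*X+.15*Z,hinge-.12*X-.04*Z)])
vs=[np.round(reach(sl+[0,0,.01],down(w)),2) if reach(sl+[0,0,.01],down(w)) is not None else None for w in(np.pi/2,-np.pi/2)];print(vs)
m.move_to(sl+np.array([-.05,0,.25]),down(-np.pi/2))
wrist("w1")
```

```text
[ 0.54911615 -0.08173173  0.074     ] [ 0.55894913 -0.39907963  0.074     ] 0.3175002024440067
yaw 0.030974941546775384
valve [ 0.62504827 -0.01243338  0.106     ] [ 0.56256544 -0.01256103  0.106     ] 0.062482957728688886
edge [ 0.55403264 -0.24040568  0.074     ] hinge [ 0.7489391  -0.23436653  0.14      ]
pen [ 0.48697977 -0.19561754]
pen [ 0.45978697 -0.32871158]
mk [ 0.39223459 -0.0493061 ]
mk [ 0.45935871 -0.17182052]
stap [ 0.40323308 -0.2949953 ]
1 -0.3 [True, True, True, True]
1 -0.6 [True, True, False, True]
1 -0.87 [True, True, False, True]
1 -1.2 [False, False, True, True]
1 -1.57 [True, True, True, True]
1 -1.8 [True, True, True, True]
-1 -0.3 [True, True, True, True]
-1 -0.6 [True, True, True, True]
-1 -0.87 [True, True, True, True]
-1 -1.2 [True, True, True, True]
-1 -1.57 [True, True, True, True]
-1 -1.8 [True, True, True, True]
[array([-0.04,  0.53,  1.85, -0.  ,  0.76, -1.61]), array([-0.04,  0.53,  1.85, -0.  ,  0.76,  1.53])]
```

View pics/w1.png

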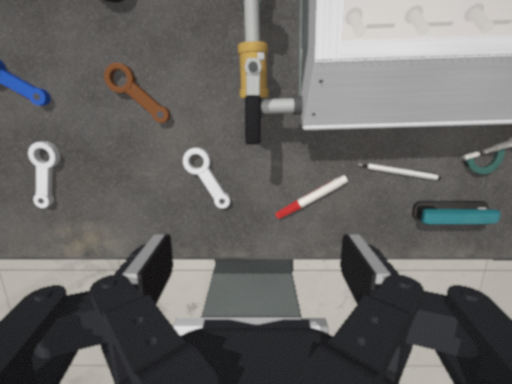

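Wrist view: both links, the valve bolt at (252,67), the sleeve at (252,118) and the hem. I'll shut the valve with the fingers caged around the sleeve.

```bash
cat >> h.py <<'E'
YAW=.031; X=np.array([np.cos(YAW),np.sin(YAW),0]);Y=np.array([-X[1],X[0],0]);Z=np.array([0,0,1.])
EDGE=np.array([.5540,-.2404,.074]);HINGE=EDGE+.195*X+.066*Z
VAX=np.array([.6250,-.0124,.106])
def vpose(th,r=.062,z=.110):
    d=-np.sin(th)*X+np.cos(th)*Y      # th=0 left, pi/2 front
    return VAX*[1,1,0]+r*d+[0,0,z], ori([0,0,-1],np.cos(th)*X+np.sin(th)*Y)
E
python3 - <<'E'
from h import *
c=dict(np.load("w1.npz"))
print(onz(c,(252,67),.106,c["T"]),onz(c,(252,119),.106,c["T"]))
for l in links(c,c["T"]):
    if 80<l[2][1]<150: print("link",l)
m.command_gripper(.036)
p,o=vpose(np.pi/2); m.move_to(p+[0,0,.08],o); m.servo_line(p,o,.1); print(lines())
for th in np.linspace(np.pi/2,-.12,12)[1:]:
    p,o=vpose(th); m.servo_line(p,o,.1); print(round(th,2),lines(),end=";")
p,o=vpose(0); m.servo_line(p,o,.1);print(lines())
m.servo_line(p+[0,0,.15],o,.2)
p,o=vpose(np.pi/2);m.move_to(p+[-.06,0,.25],down(-np.pi/2)); wrist("w2"); print(m.get_time())
E
```

```text
[ 0.62636848 -0.00679627  0.106     ] [ 0.56517372 -0.00661114  0.106     ]
link (array([ 0.04089783, -0.36201958]), np.float64(-2.0049768224726083), [40.644020080566406, 104.25657653808594], 11.311583857284859)
link (array([ 0.27835853, -0.39728154]), np.float64(1.92531739761112), [43.30459976196289, 149.88629150390625], 31.742901297751814)
link (array([0.27004932, 0.45021503]), np.float64(-1.7462845883856137), [38.87627410888672, 81.87698364257812], 74.25099189626053)
link (array([0.4934223 , 0.08809669]), np.float64(-2.7265567050377433), [43.1740837097168, 113.68756866455078], 540.6425257141236)
link (array([0.50296327, 0.34021036]), np.float64(2.929119942284628), [41.772762298583984, 115.00859832763672], 547.494540471118)
[ 0.  -0.8 -0.3]
1.42 [ 0.2  0.8 -0.6];1.26 [-0.4  0.2  0. ];1.11 [-0.  -0.1 -0.8];0.96 [ 0.1  0.7 -0.5];0.8 [-0.1 -0.4  0.5];0.65 [-0.3  0.4  0. ];0.49 [-0.9 -0.7  0.6];0.34 [-0.7 -0.5 -0.3];0.19 [-0.6 -1.  -0.5];0.03 [-0.8 -0.1 -0. ];-0.12 [-1.5 -0.3 -0.5];[ 0.4 -0.6 -0.6]
12.45
```

View pics/w2.png

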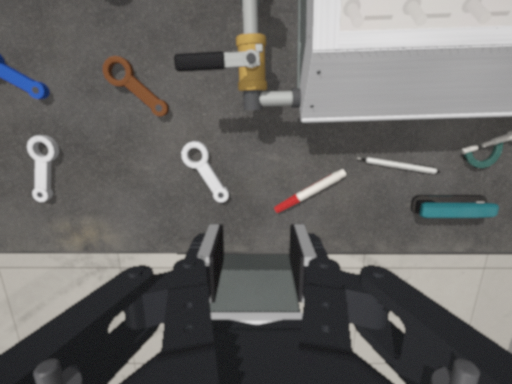

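Valve shut. The links did not move. Next I'll look under the hem for the tab.

```bash
cat >> h.py <<'E'
def tool(p,s=-1): return ori(np.cos(p)*X+np.sin(p)*Z,s*Y)
E
python3 - <<'E'
from h import *
m.command_gripper(0.0)
o=tool(-.4); p=EDGE*[1,1,0]-.13*X+.075*Z
m.move_to(p+[-.02,0,.15],o); m.servo_line(p,o,.2)
c=wrist("w3"); print(proj(c,EDGE+.009*X-.034*Z,c["T"]),proj(c,EDGE-.004*Z,c["T"]),m.get_time())
E
```

```text
[256.39991761 159.88711131] [256.42846701 136.1174695 ] 16.2333
```

View pics/w3.png

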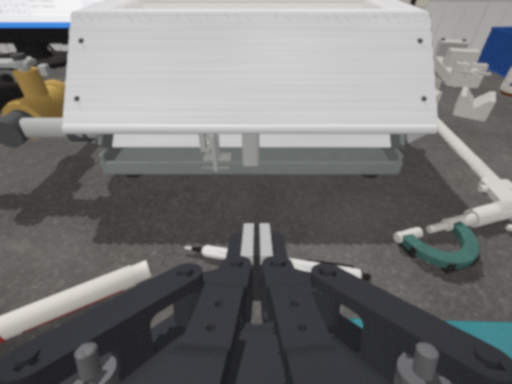

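Tab at (250,150), about 17 px wide, with the striker wire at (214,150). The hem ends put the middle about 4 mm further left than the top view did. I'll correct for that, slide in right of the tab and push it left by force feel.

```bash
sed -i 's/EDGE=np.array(\[.5540,-.2404,.074\])/EDGE=np.array([.5545,-.2362,.074])/; s/VAX=np.array(\[.6250,-.0124/VAX=np.array([.6256,-.0090/' h.py
python3 - <<'E'
from h import *
o=tool(-.6); d=np.cos(.6)*X-np.sin(.6)*Z
g=EDGE-.001*X-.022*Z-.036*Y
m.servo_line(g-.09*d,o,.15); m.servo_line(g,o,.08); print(lines(), m.get_time())
f0=m.get_contact_force()
for i in range(20):
    m.servo_line(g+.0015*(i+1)*Y,None,.05); f=m.get_contact_force()-f0; print(np.round(f,1),end=" ")
    if f@Y<-1.8: break
print("contact offset",(m.get_position()-EDGE)@Y)
E
```

```text
[ 0.3 -0.4  0. ] 18.125
[ 0.3  1.3 -0.4] [ 0.3  0.2 -0.3] [-0.6  0.3  0.8] [-0.3  0.6  0.1] [-0.2  0.5 -0.3] [-0.2  0.1 -0.4] [-0.7  1.1  0.3] [0.2 1.  0.2] [-0.8  0.4  0.3] [-0.5  0.3 -0.5] [ 0.4 -0.9  0.3] [-0.2 -2.1 -0.2] contact offset -0.018254027794883526
```

```bash
cat >> h.py <<'E'
def hoodpt(q,th):  # q=(a,b) offset from hinge in hood axes at 0 -> world offset at th
    a,b=q; return HINGE+(a*np.cos(th)+b*np.sin(th))*X+(-a*np.sin(th)+b*np.cos(th))*Z
E
python3 - <<'E'
from h import *
f0=np.array([0,0,0]);p=m.get_position()
for k in(.004,.008,.0105):
    m.servo_line(p+k*Y,None,.04); print(k,lines())
p=m.get_position(); off=(p-EDGE)@Y; r=p-HINGE; q=(r@X,r@Z); print(off,q)
for th in(.02,.035,.05,.07,.1,.13,.17):
    m.servo_line(hoodpt(q,th)+off*Y,tool(-.6-th*.8),.05); print(th,lines())
wrist("w4");print(m.get_time())
E
```

```text
0.004 [ 0.5 -3.5  0. ]
0.008 [ 1.8 -4.5  0. ]
0.0105 [-1.1 -4.8  0.1]
-0.008041570888283016 (np.float64(-0.1958260055248106), np.float64(-0.08788695188937179))
0.02 [-1.5 -5.7 -2.1]
0.035 [-2.6 -4.4 -2.7]
0.05 [-4.  -3.7 -1.6]
0.07 [-6.6 -4.3 -2.5]
0.1 [-6.5 -2.8 -4.4]
0.13 [-8.6 -2.1 -4.4]
0.17 [-11.4  -2.8  -3.3]
23.8
```

View pics/w4.png

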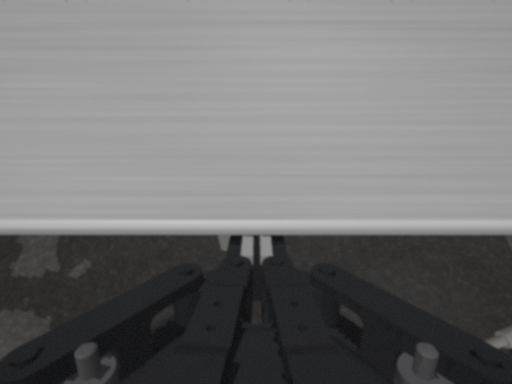

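Run:
```python
from h import *
c=dict(np.load("w4.npz"));e=np.array([-.195,-.066])
for th in(0,.03,.1,.15,.2,.25): print(th,proj(c,hoodpt(e,th),c["T"]))
print(m.get_position(), hoodpt((-.1958,-.0879),.17))
```

```text
0 [243.97282285 238.05359693]
0.03 [243.46028044 237.33713016]
0.1 [242.10557703 233.86773945]
0.15 [240.97693864 229.5019239 ]
0.2 [239.68484971 223.14591181]
0.25 [238.19610672 214.31589164]
[ 0.53972427 -0.24332057  0.08522407] [ 0.54165755 -0.23659824  0.086493  ]
```

The hood is at about 0.16 rad, by hem row 228. I'll keep swinging, easing the inward pressure as it rises.

Run:
```python
from h import *
q=(-.1958,-.0879);corr=0.
for th in np.arange(.22,1.36,.08):
    f=m.get_contact_force()@X
    if f<-6: corr-=.0015
    if f>4: corr+=.0015
    m.servo_line(hoodpt(q,th)-.008*Y+corr*X,tool(-.6-th*.8),.12); print(round(th,2),lines(),round(corr,4))
print(m.get_time())
c=dict(m.camera("scene"));cv2.imwrite("pics/s5.png",cv2.resize(c["image"][120:270,180:380,::-1],(800,600)))
```

```text
0.22 [-13.1  -2.4  -1.3] -0.0015
0.3 [-14.    0.6  -0.8] -0.003
0.38 [-11.7  -0.2   0.4] -0.0045
0.46 [-9.5  0.5  0.7] -0.006
0.54 [-8.   0.8  1.5] -0.0075
0.62 [ 0.2 -0.1  0. ] -0.009
0.7 [-0.2  0.8 -0.1] -0.009
0.78 [-0.9  0.2 -0.2] -0.009
0.86 [ 0.  -0.1 -0.1] -0.009
0.94 [-1.1 -0.2  0.6] -0.009
1.02 [-0.6  1.1 -0.1] -0.009
1.1 [ 0.6 -0.  -0.1] -0.009
1.18 [ 0.2 -0.4 -0.5] -0.009
1.26 [ 0.4  0.3 -0.1] -0.009
1.34 [-0.8  0.5 -0.6] -0.009
28.75
```

View pics/s5.png

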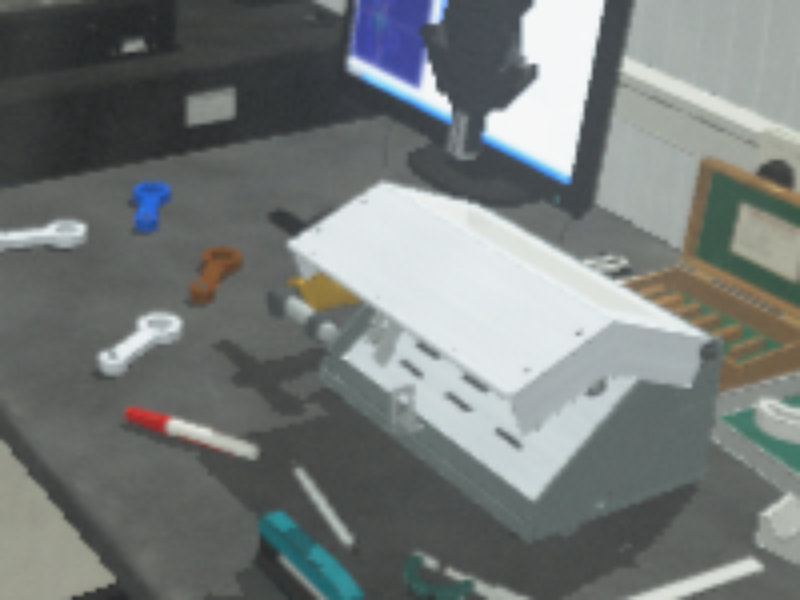

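The fingers slipped off. Friction is holding the hood part-open, with hem corners at crop (290,243) and (515,395). I'll work out its angle, then lift again from deeper under the panel and right of the tab.

```bash
cat > a.py <<'E'
from h import *
c=dict(np.load("scene0.npz"));e=np.array([-.195,-.066]);T=c["cam_to_world"]
obs=np.array([[252.5,180.75],[308.75,218.75]])
best=min((np.linalg.norm([proj(c,hoodpt(e,t)+s*.159*Y,T)-o for s,o in zip((1,-1),obs)]),t) for t in np.arange(.2,1.3,.02))
print(best); th0=best[1]
u=np.array([.707,.707]);n=np.array([.707,-.707]);q=e+.015*u+.024*n
pit=lambda th:-.2-(th-.5)*.85
t=th0-.08; p0=hoodpt(q,t)-.06*Y; o=tool(pit(t)); d=np.cos(pit(t))*X+np.sin(pit(t))*Z
path=[(hoodpt(q,a)-.06*Y,tool(pit(a))) for a in np.arange(t,1.42,.1)]
print([reach(*x) is not None for x in path])
cur=m.get_position()
m.servo_line(cur-.13*X+.03*Z,None,.2)
m.move_to(p0-.11*d,o); m.servo_line(p0,o,.12); print(lines())
for x in path: m.servo_line(*x,.12); print(lines(),end=";")
print(m.get_time())
c=dict(m.camera("scene"));cv2.imwrite("pics/s6.png",cv2.resize(c["image"][120:270,180:380,::-1],(800,600)))
E
python3 a.py
```

```text
(np.float64(3.338404795042874), np.float64(0.3999999999999999))
[True, True, True, True, True, True, True, True, True, True, True]
[-0.2 -0.2  0.2]
[-0.4  0.5  1. ];[ 0.7 -0.2 -0.5];[0.1 0.7 0.5];[-0.1 -0.5  0.1];[-0.3 -0.3 -0.8];[-0.  -1.1 -0.7];[-0.4 -0.3  0.7];[-0.4 -0.3 -0.1];[-1.   0.  -0.1];[ 0.3 -0.2  0.2];[ 0.4 -0.6 -0.1];36.6667
```

View pics/s6.png

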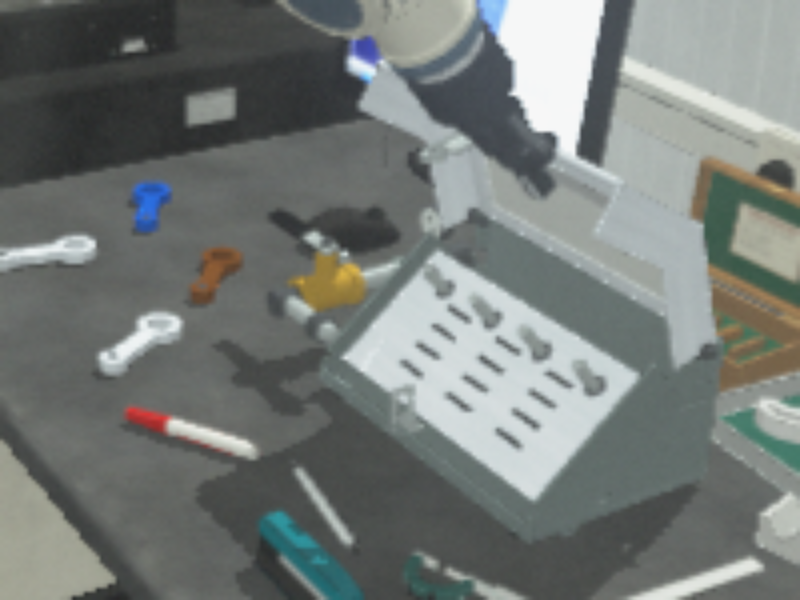

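The hood is fully up with all four pegs visible. The far-left link has been knocked aside, so I'll measure it again. I'll back out and look at the pegs square-on.

Run:
```python
from h import *
pz=R.from_rotvec(m.get_ee_rot()).as_matrix()[:,2]
m.servo_line(m.get_position()-.12*pz,None,.2)
d=np.cos(.873)*X-np.sin(.873)*Z
m.move_to(HINGE-.067*X-.04*Z-.18*d-.02*X, tool(-.873)); wrist("w7"); print(m.get_time())
m.move_to([.38,.2,.36],down(-np.pi/2)); c=wrist("w8")
for l in links(c,c["T"]):
    if 80<l[2][1]<150: print("link",l)
c=m.camera("top")
for l in links(c,c["cam_to_world"]):
    if 80<l[2][1]<150: print("toplink",l)
```

```text
38.175
link (array([0.49307854, 0.08870811]), np.float64(-2.4914089115472753), [43.494895935058594, 114.3636474609375], 521.4839058385696)
link (array([0.49515949, 0.29766473]), np.float64(3.0741793627595535), [42.89971923828125, 113.07666015625], 531.5409110384062)
toplink (array([0.49174162, 0.08419042]), np.float64(-2.5179940536641237), [41.62793731689453, 113.30029296875], 622.7421951909782)
toplink (array([0.49375002, 0.29420642]), np.float64(-3.0838733864780283), [39.79625701904297, 95.68250274658203], 617.6543331388384)
toplink (array([ 0.94408322, -0.37520674]), np.float64(0.4818035145509249), [78.91735076904297, 121.753173828125], 742.7598280180246)
```

View pics/w7.png

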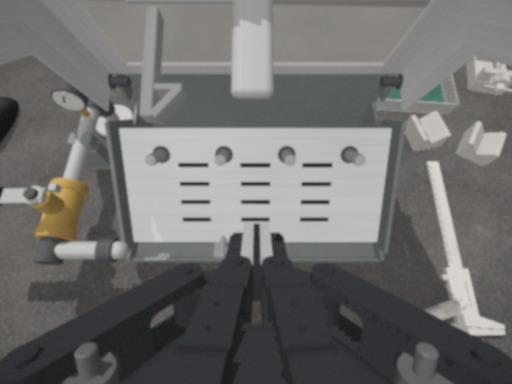

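Pegs in w7: bases near (161,153), (224,153), (287,153) and (350,153), with tips slightly outward at row 159. A second view from lower down will let me triangulate.

Run:
```python
from h import *
d=np.cos(.35)*X-np.sin(.35)*Z
p=HINGE-.075*X-.03*Z-.20*d
m.move_to(p, tool(-.35)); c=wrist("w9"); print(m.get_time())
im=np.hstack([cv2.resize(np.load("w7.npz")["image"][120:190,130:380,::-1],(750,210),interpolation=cv2.INTER_CUBIC)])
j=cv2.resize(c["image"][60:230,100:400,::-1],(780,380) if 0 else (750,380),interpolation=cv2.INTER_CUBIC)
cv2.imwrite("pics/c9.png",np.vstack([im,j]))
```

```text
43.0583
```

View pics/c9.png

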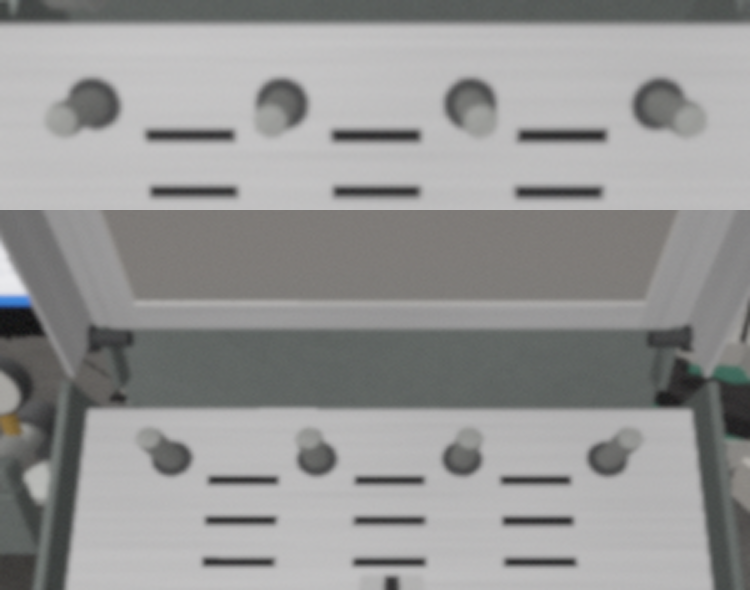

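Run:
```python
from h import *
a=dict(np.load("w7.npz"));b=dict(np.load("w9.npz"))
def tri(u,v):
    A=np.zeros((3,3));B=np.zeros(3)
    for c,w in((a,u),(b,v)):
        o,d=ray(c,w,c["T"]);d=d/np.linalg.norm(d);M=np.eye(3)-np.outer(d,d);A+=M;B+=M@o
    return np.linalg.solve(A,B)
ta=[(151.7,159.3),(220.3,159.7),(290,159.7),(360,159.7)];tb=[(160.4,162.9),(224,162.9),(287.6,162.9),(351.2,162.9)]
ca=[(161.7,154.3),(223.7,154.7),(287,154.7),(349.7,154.7)];cb=[(168.4,171),(226.4,171.4),(284.8,171.4),(342.8,171.4)]
N=-np.sin(np.radians(40))*X+np.cos(np.radians(40))*Z
t=np.array([tri(*w) for w in zip(ta,tb)]);k=np.array([tri(*w) for w in zip(ca,cb)])
print(t.round(4),k.round(4));dd=(t-k).mean(0);print(dd,np.linalg.norm(dd),N)
s1=t-.029*N; mid=s1.mean(0); yv=t[0]-t[3]; print("yaw",np.arctan2(-yv[0],yv[1]),np.linalg.norm(yv)/3)
print("seats",s1.round(4), (mid-HINGE)@X,(mid-HINGE)@Y,mid[2])
np.save("tips.npy",t)
```

```text
[[ 0.6633 -0.1268  0.123 ]
 [ 0.6647 -0.1968  0.1235]
 [ 0.6669 -0.267   0.1236]
 [ 0.669  -0.3373  0.1237]] [[ 0.6827 -0.1262  0.0996]
 [ 0.6846 -0.1959  0.0994]
 [ 0.6867 -0.2665  0.0995]
 [ 0.6888 -0.3364  0.0996]]
[-0.01976828 -0.00071299  0.02392795] 0.03104577451557452 [-0.64247877 -0.01992322  0.76604444]
yaw 0.027140453892706164 0.07021241739338273
seats [[ 0.6819 -0.1262  0.1008]
 [ 0.6833 -0.1962  0.1013]
 [ 0.6855 -0.2664  0.1013]
 [ 0.6876 -0.3367  0.1015]] -0.06483355909847896 0.0007807145817934249 0.10123084498235638
```

The pegs triangulate cleanly at 70.2 mm spacing. Now to pick link A at about (0.493, 0.089), after refining its axis with a line fit.

```bash
cat >> h.py <<'E'
def axis_links(c,T,z=.012,lo=150):
    im=c["image"].astype(int); w=((im.min(2)>lo)&(im.max(2)-im.min(2)<30)).astype(np.uint8)*255
    cs,hi=cv2.findContours(w,cv2.RETR_CCOMP,cv2.CHAIN_APPROX_NONE); out=[]
    for i,k in enumerate(cs):
        j=hi[0][i][2]
        if hi[0][i][3]>=0 or j<0: continue
        hs=[]
        while j>=0: hs.append(cs[j]); j=hi[0][j][0]
        W=lambda k:np.array([onz(c,q[0],z,T)[:2] for q in k],np.float32)
        P=W(k);H=max(hs,key=cv2.contourArea)
        if cv2.contourArea(H)<8: continue
        (hx,hy),r=cv2.minEnclosingCircle(W(H)*1000)
        L=cv2.minAreaRect(P*1000)
        if not(95<max(L[1])<130 and 35<min(L[1])<50): continue
        m_=cv2.moments((P*1000).astype(np.float32)); cen=np.array([m_["m10"],m_["m01"]])/m_["m00"]/1000
        h=np.array([hx,hy])/1000; d=cen-h; out.append((h,np.arctan2(d[1],d[0]),r,np.linalg.norm(d)))
    return out
def pick(h,phi,zt=.026):
    l=np.array([np.cos(phi),np.sin(phi)]); g=np.r_[h+.045*l,zt]; o=down(phi+np.pi/2)
    m.command_gripper(.06); m.move_to(g+[0,0,.12],o); m.servo_line(g,o,.15)
    m.command_gripper(0.0,60); print("w",m.get_width(),m.get_grip_force()); m.servo_line(g+[0,0,.2],o,.2); print("w",m.get_width(),m.get_grip_force())
    return g
E
python3 - <<'E'
from h import *
c=dict(np.load("w8.npz"))
for l in axis_links(c,c["T"]): print(l)
ls=sorted(axis_links(c,c["T"]),key=lambda l:l[0][1]); print([reach(np.r_[l[0],.026],down(l[1]+np.pi/2)) for l in ls])
E
```

```text
(array([0.4932742 , 0.08823131]), np.float64(-2.60761595752804), 13.120963096618652, np.float64(0.029147695683446263))
(array([0.49544342, 0.298172  ]), np.float64(2.9773873748238904), 13.080985069274902, np.float64(0.028992925422922405))
[array([ 1.53247066e-01,  6.32852865e-01,  2.00125886e+00, -8.88178420e-16,
        5.07480925e-01,  1.19006670e+00]), array([ 5.21182081e-01,  6.94380384e-01,  1.82920329e+00, -4.44089210e-16,
        6.18008976e-01,  2.25618369e+00])]
```

```bash
cat >> h.py <<'E'
C40,S40=np.cos(np.radians(40)),np.sin(np.radians(40)); N=-S40*X+C40*Z; S=C40*X+S40*Z
OP=tool(-np.radians(50))
def seat(i): return np.load("tips.npy")[i]-.029*N
def ptcp(i,h,ds=0.,dy=0.): return seat(i)+N*(h+.019)-S*(.045-ds)+dy*Y
E
python3 - <<'E'
from h import *
c=dict(np.load("w8.npz"))
l=sorted(axis_links(c,c["T"]),key=lambda l:l[0][1])[0]
pick(l[0],l[1])
m.move_to(ptcp(1,.16),OP); m.servo_line(ptcp(1,.055),OP,.2); print(lines(),m.get_width(),m.get_time())
c=wrist("w10");print(proj(c,np.load("tips.npy")[1],c["T"]),proj(c,seat(1)+.055*N,c["T"]))
E
```

```text
w 0.0182082951639594 58.72941792011261
w 0.018235505839243465 58.66772532463074
[ 0.2  0.5 -1.6] 0.018076813728679645 50.3917
[257.89916276 150.43847227] [258.14807815 158.58551688]
```

View pics/w10.png

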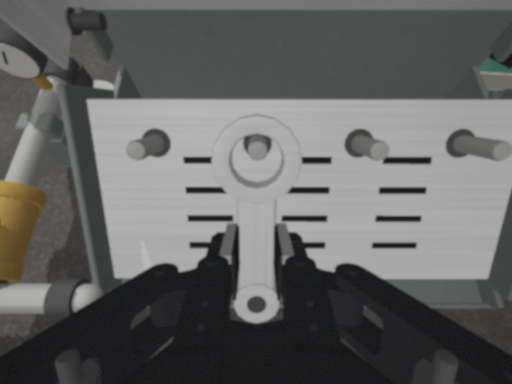

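The eye hole at (257,158) and peg tip at (257,148) both sit within 2 px of prediction. Inserting.

```bash
cat >> h.py <<'E'
def insert(i,ds=0.,dy=0.):
    for h in(.04,.025,.012,.004,.0,-.002):
        m.servo_line(ptcp(i,h,ds,dy),OP,.08); f=m.get_contact_force(); print(h,np.round([f@X,f@Y,f@N],1),round(m.get_width(),4),end="; ")
        if f@N>10: break
    p=m.get_position(); m.command_gripper(.034); m.servo_line(p+.13*N,OP,.15)
E
python3 - <<'E'
from h import *
insert(1)
c=wrist("w11");print(m.get_time())
m.move_to([.38,.2,.36],down(-np.pi/2)); c=wrist("w12")
for l in axis_links(c,c["T"]): print(l)
E
```

```text
0.04 [ 0.8  0.7 -1.6] 0.0179; 0.025 [ 0.5 -1.8 -0.2] 0.0178; 0.012 [-9.6 -0.5 19.1] 0.0178; 52.8167
(array([0.49562146, 0.29832703]), np.float64(2.9848853770585855), 13.015066146850586, np.float64(0.028906507454411177))
```

View pics/w11.png

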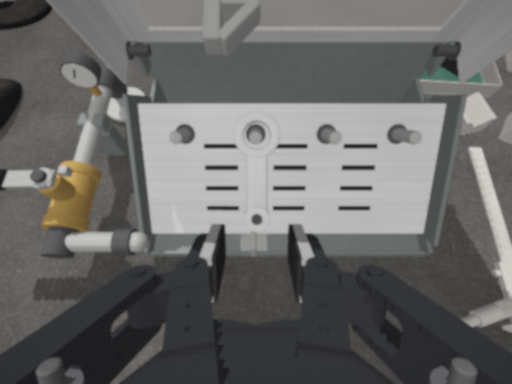

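Run:
```python
from h import *
c=dict(np.load("w11.npz"))
for h in(0,.006,.012,.02):
    e=seat(1)+(h+.007)*N  # top face centre
    print(h,"eye",proj(c,e,c["T"]).round(1),"boss",proj(c,e-.08*S,c["T"]).round(1),"w",(proj(c,e-.022*Y,c["T"])-proj(c,e+.022*Y,c["T"])).round(1))
im=cv2.resize(c["image"][95:245,190:330,::-1],(560,600),interpolation=cv2.INTER_CUBIC);cv2.imwrite("pics/c11.png",im)
print(proj(c,seat(1)+.029*N,c["T"]))
```

```text
0 eye [255.6 135. ] boss [255.7 212.8] w [45.8 -0. ]
0.006 eye [255.6 135.6] boss [255.7 215. ] w [46.8 -0. ]
0.012 eye [255.6 136.3] boss [255.6 217.3] w [47.8 -0. ]
0.02 eye [255.6 137.3] boss [255.6 220.4] w [49.3 -0. ]
[255.57584628 137.56037263]
```

View pics/c11.png

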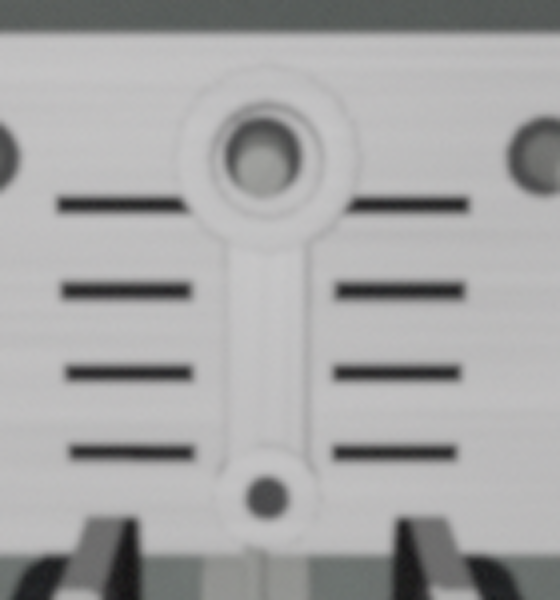

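Run:
```python
from h import *
c=dict(np.load("w11.npz"));s=seat(1)
print("board top/bot",proj(c,s-.007*N+.029*S,c["T"]),proj(c,s-.007*N-.108*S,c["T"]),"obs 103 / 233.8")
for b in(-.01,0,.01,.02,.03):print(b,proj(c,s+.0-.08*S+(b+.007)*N,c["T"]))
a=dict(np.load("w10.npz"))
for b in(-.02,-.01,0,.01,.02):print("hover",b,proj(a,s+(.055+.007+b)*N-.08*S,a["T"]),"obs 304")
print(m.get_position())
```

```text
board top/bot [255.62889168 103.54066991] [255.70373383 231.7435143 ] obs 103 / 233.8
-0.01 [255.68401834 209.43416504]
0 [255.66852272 212.84945176]
0.01 [255.65198775 216.4938143 ]
0.02 [255.63430523 220.39109985]
0.03 [255.61535142 224.56858463]
hover -0.02 [257.65851893 282.00299211] obs 304
hover -0.01 [257.72596114 292.21314307] obs 304
hover 0 [257.80161593 303.66660713] obs 304
hover 0.01 [257.88708067 316.60520968] obs 304
hover 0.02 [257.98439568 331.33783754] obs 304
[0.380019   0.19975916 0.35958605]
```

The contact came early, about 12 mm out, and the boss sits low in the picture for a flat link. I've used all my picture views, so I'll triangulate numerically: find the dark boss hole in two new wrist views and compare it with a link seated flat.

```bash
cat >> h.py <<'E'
def blobs(c,ctr,r=22,lo=20,hi=900):
    g=cv2.cvtColor(c["image"],cv2.COLOR_RGB2GRAY);x,y=np.int32(ctr);x0,y0=max(x-r,0),max(y-r,0);w=g[y0:y+r,x0:x+r]
    t,_=cv2.threshold(cv2.GaussianBlur(w,(3,3),0),0,255,cv2.THRESH_BINARY_INV+cv2.THRESH_OTSU)
    n,_,st,ce=cv2.connectedComponentsWithStats((w<t).astype(np.uint8))
    return [(np.round(ce[i]+[x0,y0],1),st[i].tolist()) for i in range(1,n) if lo<st[i][4]<hi]
def views(i,ds=0):
    out=[]
    for p in(-np.radians(50),-.35,-.6):
        d=np.cos(p)*X+np.sin(p)*Z
        if p==-.35 or p==-.6: P=seat(i)-.19*d-.02*X
        else: P=ptcp(i,.13)-.02*S
        m.move_to(P,tool(p)); out.append(wrist())
    return out
def tri(obs):
    A=np.zeros((3,3));B=np.zeros(3)
    for c,w in obs:
        o,d=ray(c,w,c["T"]);d=d/np.linalg.norm(d);M=np.eye(3)-np.outer(d,d);A+=M;B+=M@o
    p=np.linalg.solve(A,B); return p,[np.round(np.linalg.norm(proj(c,p,c["T"])-w),1) for c,w in obs]
E
python3 - <<'E'
from h import *
import pickle
v=views(1);pickle.dump(v,open("v1.pkl","wb"))
for c in v:
    for n,p in(("boss",seat(1)+.007*N-.08*S),("hole",seat(1)+.007*N)):
        q=proj(c,p,c["T"]);print(n,q.round(1),blobs(c,q,14 if n=="boss" else 16,12))
print(m.get_time())
E
```

```text
boss [256.5 196.9] [(array([257.3, 202.1]), [10, 15, 12, 11, 104])]
hole [256.6 111.9] [(array([254.8,  97.8]), [7, 1, 19, 6, 31]), (array([256.3, 110.6]), [6, 6, 21, 21, 253])]
boss [256.4 229.7] [(array([257.2, 224.7]), [10, 5, 11, 10, 84])]
hole [256.5 159.6] [(array([255.7, 158.9]), [6, 6, 19, 18, 216]), (array([269.2, 172. ]), [27, 27, 5, 5, 16])]
boss [256.9 228.7] [(array([257.6, 229.6]), [11, 11, 10, 10, 75])]
hole [257.1 158.7] [(array([255.2, 148.6]), [7, 5, 17, 6, 31]), (array([256.7, 160.6]), [8, 10, 17, 16, 163])]
58.725
```

Run:
```python
from h import *
import pickle
v=pickle.load(open("v1.pkl","rb"));s=seat(1)
for n,o in(("boss",[(257.3,202.1),(257.2,224.7),(257.6,229.6)]),("hole",[(256.3,110.6),(255.7,158.9),(256.7,160.6)])):
    p,e=tri(list(zip(v,o)));r=p-s;print(n,"S,Y,N mm",np.round(1000*np.array([r@S,r@Y,r@N]),1),e)
```

```text
boss S,Y,N mm [-77.2  -0.7  30.4] [np.float64(0.1), np.float64(0.1), np.float64(0.1)]
hole S,Y,N mm [-0.3  0.5  8.6] [np.float64(1.7), np.float64(0.6), np.float64(1.8)]
```

The link on peg 3 from the right is tilted, with its boss about 25 mm off the board. That peg is in line with the striker, so something there is probably holding it up. I'll hang link B on a peg away from it and compare contact depth.

Run:
```python
from h import *
m.move_to([.38,.2,.36],down(-np.pi/2)); c=wrist()
l=min(axis_links(c,c["T"]),key=lambda l:abs(l[0][1]-.298)); print(l)
pick(l[0],l[1])
i=2
m.move_to(ptcp(i,.16),OP); m.servo_line(ptcp(i,.055),OP,.2); print(lines(),m.get_width())
c=wrist();q=proj(c,seat(i)+.062*N-.08*S,c["T"]);print(q,blobs(c,q,14))
for h in(.04,.03,.024,.020,.017,.014,.011,.008,.005,.002,0,-.002):
    m.servo_line(ptcp(i,h),OP,.06); f=m.get_contact_force(); print(h,np.round([f@X,f@Y,f@N],1),np.round(m.get_torque(),2),round(m.get_width(),4))
    if f@N>9: break
print(m.get_time())
```

```text
(array([0.49533838, 0.29810156]), np.float64(2.976643348600139), 13.010494232177734, np.float64(0.02874582981311964))
w 0.018076426442821095 58.958428502082825
w 0.017993821090633216 58.67895841598511
[ 0.1 -0.3 -1. ] 0.0180792378353108
[257.20826433 303.6239765 ] [(array([256. , 303.7]), [4, 7, 19, 16, 247])]
0.04 [ 0.1  0.1 -1.6] [-0.03  0.47 -0.03] 0.0178
0.03 [-0.7 -0.9 -0.8] [0.02 0.52 0.01] 0.0183
0.024 [-0.9 -0.2  0. ] [-0.02  0.49 -0.01] 0.0178
0.02 [-0.1 -0.3 -1. ] [0.   0.52 0.  ] 0.0181
0.017 [-0.1  0.5 -1.9] [ 0.03  0.45 -0.02] 0.0181
0.014 [-0.8  0.8 -1.2] [0.03 0.49 0.  ] 0.018
0.011 [-0.4  0.4 -1.3] [-0.03  0.48 -0.01] 0.0179
0.008 [-0.5 -0.2 -0.1] [-0.06  0.47 -0.04] 0.0181
0.005 [-1.8  1.   2.1] [-0.05  0.47  0.03] 0.018
0.002 [-23.4   3.5  34.8] [0.38 0.62 0.22] 0.0179
70.9583
```

Peg 2 gives contact at about 4 mm, so that link is seated and peg 3 really is obstructed. I'll release B, regrip A along its tilt and move it to the leftmost peg.

Run:
```python
from h import *
m.servo_line(ptcp(2,.004),OP,.05); m.command_gripper(.034); m.servo_line(ptcp(2,.14),OP,.15)
v=views(2);res={}
for n,p,r in(("boss",seat(2)+.007*N-.08*S,14),):
    ob=[]
    for c in v:
        b=blobs(c,proj(c,p,c["T"]),r,12); print(b); 
        if b: ob.append((c,max(b,key=lambda k:k[1][4])[0]))
    P,e=tri(ob);d=P-seat(2);print("B boss",np.round(1000*np.array([d@S,d@Y,d@N]),1),e)
# regrip A
t=.27;n=N*np.cos(t)+S*np.sin(t);s=seat(1)
g=s-.0437*S+.0208*N+.012*n; o=tool(-np.radians(50)-t)
m.command_gripper(.045); m.move_to(g+.12*N,o); m.servo_line(g,o,.12); print(lines())
m.command_gripper(0,60); print(m.get_width(),lines())
m.servo_line(g+.09*N,o,.1); print(m.get_width(),lines())
m.move_to(ptcp(0,.1),OP); c=wrist("w13")
for nme,p in(("boss",seat(0)+.107*N-.08*S),("eye",seat(0)+.107*N)):
    q=proj(c,p,c["T"]);print(nme,q,blobs(c,q,16),m.get_time())
```

```text
[(array([257.5, 203. ]), [10, 19, 10, 9, 78])]
[(array([256.5, 236. ]), [10, 17, 10, 9, 74])]
[(array([256.7, 236.3]), [11, 17, 9, 9, 62])]
B boss [-86.8  -0.3  11.2] [np.float64(0.1), np.float64(0.0), np.float64(0.1)]
[ 0.1  1.4 -0.2]
0.017830316527710083 [-3.2  0.3  4.5]
0.018148566794083665 [ 0.1  0.1 -1.3]
boss [255.99557794 304.3884401 ] [(array([256.1, 302.3]), [8, 7, 19, 15, 227]), (array([243.3, 317.6]), [0, 26, 15, 6, 39]), (array([266.6, 318.2]), [21, 28, 11, 4, 22])] 80.0583
eye [255.99063111 161.84028818] [(array([255.6, 146.5]), [8, 0, 18, 5, 63])] 80.0583
```

B is seated: its boss is 87 mm down the slope and flat on the board. A is held within about 1 mm of nominal. Inserting on the leftmost peg.

Run:
```python
from h import *
i=0
m.servo_line(ptcp(i,.05),OP,.15)
for h in(.035,.02,.012,.008,.005,.003,.001):
    m.servo_line(ptcp(i,h),OP,.06); f=m.get_contact_force(); print(h,np.round([f@X,f@Y,f@N],1),round(m.get_width(),4))
    if f@N>8: break
m.command_gripper(.034); m.servo_line(m.get_position()+.14*N,OP,.15)
v=views(0)
ob=[]
for c in v:
    b=blobs(c,proj(c,seat(0)+.007*N-.086*S,c["T"]),14,12); print(b)
    if b: ob.append((c,min(b,key=lambda k:np.linalg.norm(k[0]-proj(c,seat(0)+.007*N-.086*S,c["T"])))[0]))
P,e=tri(ob);d=P-seat(0);print("A boss",np.round(1000*np.array([d@S,d@Y,d@N]),1),e,m.get_time())
```

```text
0.035 [ 0.4 -0.3 -1. ] 0.0184
0.02 [ 0.4  0.1 -1.2] 0.0182
0.012 [ 1.1 -0.1 -2.5] 0.0181
0.008 [ 0.2 -0.3 -1.8] 0.0184
0.005 [-4.7  1.2  8.1] 0.0182
[(array([256.8, 204.4]), [10, 13, 11, 10, 85])]
[(array([256.6, 236. ]), [10, 11, 10, 9, 75])]
[(array([256.9, 235.3]), [11, 12, 9, 9, 63])]
A boss [-86.8  -0.2  13.3] [np.float64(0.0), np.float64(0.0), np.float64(0.1)] 85.575
```

Run:
```python
from h import *
m.command_gripper(.022)
for i in(0,2):
    b=seat(i)-.006*S
    m.move_to(b+.10*N,OP)
    m.servo_line(b+.050*N,OP,.15)
    for h in np.arange(.044,.024,-.002):
        m.servo_line(b+h*N,OP,.05); f=m.get_contact_force()@N
        if f>5: break
    print(i,round(h,3),round(f,1)); m.servo_line(b+.10*N,OP,.15)
c=wrist(); print(m.get_time())
# hood angle: scene view save
np.savez("s14.npz",**m.camera("scene"))
```

```text
0 0.032 31.2
2 0.032 16.5
92.9917
```

Both eyes are equally deep and fully back. Now closing the hood: come over the panel near the hem and follow the arc down.

```bash
cat > b.py <<'E'
from h import *
e=np.array([-.195,-.066]);u=np.array([.707,.707]);no=np.array([-.707,.707])
def pit(th): return -.95-.55*th
def pose(th,c,w=.028):
    p=pit(th);d=np.cos(p)*X+np.sin(p)*Z
    return hoodpt(e+w*u+c*no,th)-.022*d,tool(p)
E
python3 - <<'E'
from b import *
ths=list(np.arange(1.5,.14,-.1)); 
print([reach(*pose(t,0)) is not None for t in ths+[0.0,-.05]], reach(*pose(1.5,.06)) is not None)
m.command_gripper(0)
p=m.get_position(); a,o=pose(1.5,.06)
up=p*[1,1,0]+np.array([-.06,0,.47]); m.servo_line(up,OP,.25)
m.move_to(np.r_[a[:2],.47],o); m.servo_line(a,o,.15)
for t in ths: m.servo_line(*pose(t,0),.15); f=m.get_contact_force(); print(round(t,2),np.round(f,1),end="; ")
print(m.get_time())
c=m.camera("scene");np.savez("s15.npz",**c)
E
```

```text
[True, True, True, True, True, True, True, True, True, True, True, True, True, True, True, True] True
1.5 [-0.5 -0.   0.3]; 1.4 [0.3 0.3 0.3]; 1.3 [-0.3  0.1  0.2]; 1.2 [ 0.1 -0.4  0.6]; 1.1 [-0.1  0.  -0.2]; 1.0 [ 0.4 -0.4 -0.5]; 0.9 [-0.1 -0.7 -0. ]; 0.8 [1.1 0.2 1.4]; 0.7 [0.3 0.8 0.5]; 0.6 [0.2 1.  0.4]; 0.5 [-0.3  0.9  0.7]; 0.4 [0.4 0.4 0.6]; 0.3 [1.5 0.6 0.1]; 0.2 [ 1.1  0.6 -0.1]; 100.7583
```

Run:
```python
from b import *
for t,c in[(.12,0),(.06,0),(.02,0),(0,0),(0,-.002),(0,-.004),(0,-.006),(0,-.008),(0,-.010),(0,-.012)]:
    m.servo_line(*pose(t,c),.06); f=m.get_contact_force(); print(t,c,np.round(f,1))
    if np.linalg.norm(f)>35: break
print(m.get_time())
```

```text
0.12 0 [ 0.4 -0.3 -0.6]
0.06 0 [ 0.2 -1.   0.7]
0.02 0 [-0.5 -0.   0.7]
0 0 [0.5 0.5 0.1]
0 -0.002 [-10.5   0.3  11.3]
0 -0.004 [-27.2   0.9  31.9]
102.5667
```

Firm contact at the closed position (about 41 N pressed). To check it, I'll return to the w3 viewpoint and compare numerically with the original closed, latched picture.

Run:
```python
from b import *
a,o=pose(0,.08); m.servo_line(a,o,.2)
o=tool(-.4); E0=np.array([.5540,-.2404,0]); p=E0-.13*X+.075*Z
m.move_to(p+[-.02,0,.15],o); m.servo_line(p,o,.2)
c=wrist("w16"); r=dict(np.load("w3.npz"));print(np.abs(c["T"]-r["T"]).max())
g=lambda c,s:cv2.cvtColor(c["image"],cv2.COLOR_RGB2GRAY)[s].astype(np.float32)
for n,s in(("hem",np.s_[110:145,80:420]),("panel",np.s_[5:135,60:440]),("tab",np.s_[134:170,190:275]),("tabonly",np.s_[136:168,230:275]),("base",np.s_[148:178,100:400])):
    A,B=g(r,s),g(c,s); print(n,cv2.phaseCorrelate(A,B),np.abs(A-B).mean())
G=g(c,np.s_[:,:]);H=g(r,np.s_[:,:])
print(H[150,205:270:2].astype(int));print(G[150,205:270:2].astype(int)); print(H[118:145,330].astype(int),G[118:145,330].astype(int))
print(m.get_time())
```

```text
0.0006865174654935649
hem ((0.21732734617600613, 0.006754028653499944), 0.8650485238175333) 1.4770588
panel ((0.1422280515910188, 0.4585918346104165), 0.984264972327668) 0.8048583
tab ((0.008774859353003706, 0.0349022080390462), 1.0005576213200886) 1.2686274
tabonly ((0.68688798077239, 0.003048371928043636), 0.9785331520769331) 1.2486111
base ((0.24400477025702116, 0.058290516495224765), 1.0613088834550646) 1.2355555
[145 146 133 133 143 132 125 117 108 111 109 109 108 108 107 108 109 109
 117 141 147 148 147 146 146 143 134 115 108 107 107 107 107]
[143 144 135 132 146 134 126 118 110 109 110 109 106 107 106 108 107 110
 114 138 148 146 147 146 146 144 137 118 106 106 107 110 107]
[205 204 203 202 204 208 215 217 213 204 196 189 182 173 165 167 179 189
 192 193 193 194 194 193 194 195 196] [206 205 203 202 204 208 214 218 214 205 196 189 182 173 164 164 174 187
 193 193 194 195 194 194 194 196 196]
105.0333
```

The images match to sub-pixel, so the hood is down and the catch home. Turning the air back on.

Run:
```python
from h import *
m.servo_line(m.get_position()+[-.04,0,.2],None,.25)
m.command_gripper(.036)
p,o=vpose(0); m.move_to(p+[0,0,.12],o); m.servo_line(p,o,.12); print(lines())
for th in np.linspace(0,np.pi/2+.12,12)[1:]:
    p,o=vpose(th); m.servo_line(p,o,.1); print(round(th,2),lines(),end=";")
p,o=vpose(np.pi/2); m.servo_line(p,o,.1); m.servo_line(p+[0,0,.16],o,.2)
m.move_to(np.load("w1.npz")["T"][:3,3]*0+np.array([.5126,-.0126,.356]),down(-np.pi/2)); c=wrist("w17")
r=dict(np.load("w1.npz"));print(np.abs(c["T"]-r["T"]).max())
g=lambda c:cv2.cvtColor(c["image"],cv2.COLOR_RGB2GRAY)[90:150,235:270]
for k in(r,c):
    y,x=np.nonzero(g(k)<35); print(len(x),cv2.fitLine(np.c_[x,y].astype(np.float32),cv2.DIST_L2,0,.01,.01).ravel())
t=m.camera("top");np.savez("top2.npz",**t); t0=np.load("top0.npz")["image"]
D=cv2.absdiff(t["image"],t0).max(2)>60; n,_,st,ce=cv2.connectedComponentsWithStats(D.astype(np.uint8))
print([(ce[i].round(),st[i][4]) for i in range(1,n) if st[i][4]>15],m.get_time())
```

```text
[ 0.7 -0.2  0.3]
0.15 [-0.6  0.9  0.4];0.31 [-0.8 -0.   0.3];0.46 [0.8 1.  0.8];0.61 [ 0.1  0.4 -0.1];0.77 [ 1.3 -0.4  0.2];0.92 [ 0.8  0.1 -0.1];1.08 [-0.7  0.   0.2];1.23 [ 0.1 -0.6 -0.2];1.38 [ 0.  -0.2 -0.2];1.54 [ 1.  -0.8  0.6];1.69 [ 1.1  9.6 -0.8];0.0008710966318659113
66 [ 2.7342087e-02 -9.9962616e-01  2.3303030e+01  3.4712120e+01]
46 [ 7.1256314e-03 -9.9997461e-01  2.4630434e+01  3.7239132e+01]
[(array([216., 234.]), np.int32(9254)), (array([209., 204.]), np.int32(25)), (array([225., 211.]), np.int32(20)), (array([130., 233.]), np.int32(238)), (array([ 14., 310.]), np.int32(502)), (array([148., 342.]), np.int32(31)), (array([244., 342.]), np.int32(125)), (array([282., 340.]), np.int32(18)), (array([245., 359.]), np.int32(104)), (array([228., 375.]), np.int32(487)), (array([  2., 375.]), np.int32(54)), (array([161., 382.]), np.int32(82))] 116.4083
```

The valve reached its stop (9.6 N) and the handle lies along its original line to within 0.02 rad. The arm is clear of everything, so I'm handing in.

```bash
python3 -c "
from rig import manip as m
m.hold(.5);print(m.sign_off())"
```

```text
the job is handed in; nothing more can be done
None
```

I handed the job in at about 117 s of the 210 s, with no verdict returned: both links (only two were there) hang on pegs 2 and 4, the hood is down with its catch home, and the air is fully on; I did not look at the links again after closing the hood.

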